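Tip the hot-stone slab out of its board and lay it on the griddle

TASK

Press gently on one end of the brittle stone slab that lies flush in the wooden board (only one of its ends gives: find out which by feel) and push it down as far as it goes, so that the other end tips up and stays up; then grasp the raised end and lift the slab out. Set it down without dropping it, flat on the ridges in the middle of the griddle with its length along the ridges, and let go. Leave the other things on the worktop where they are.

Things in the scene. Friction and masses are not known exactly. Their poses are not given: they have to be found in the camera images.
- slab_center (a point): Centre (half-way up) of the loose dark grey stone slab, 160 mm long (x), 56 mm wide (y), 12 mm thick (z), about 0.26 kg. At the start it lies level in the wooden board's well, its top flush with the board's top, 46 mm above the worktop, with 4 mm gap all round. Unseen under one end (either one) stands a solid block: that end does not give. Brittle: never press it with over 45 N while flush.
- cradle (a joint): Tilt (rad) of the steel strip, 110 mm long, on which the slab lies: 0 = flush; positive = the board's +x end down, -x end up. Hinge across the slab's length under its middle, 10 mm below the slab's centre, stops at 0.34 either way. Stiff: the free end, pressed 55 to 65 mm from the middle, goes down with 5 to 10 N (some 20 mm at the stop); the other end rises, and it stays when let go.
- board_mid (a point): Middle of the top face of the fixed wooden board (the holder), 46 mm above the worktop. The board is 230 mm (x) by 116 mm (y) and 46 mm high; its well, 168 by 64 mm, is centred on this point with its length along x; nothing stands above the top face.
- griddle_mid (a point): Middle of the griddle at the ridge tops, 20 mm above the worktop. Fixed aluminium griddle, 250 mm (x) by 180 mm (y), nine ridges along x, 17.5 mm apart, inside a rim that stands 6 mm above the ridge tops (inside 238 by 168 mm). Wire handles at both x ends reach 33 mm further out, 27 mm high. A slab lying on it has its centre 6 mm above this point.
- spoon_rest: Bystander between board and griddle: stainless spoon rest, a round dish of 80 mm diameter, 14 mm high, with a flat handle reaching 135 mm from the dish's middle to -x. Origin under the dish's middle.
- plate: Bystander at the left: blue melamine plate, 180 mm across, 20 mm high, origin at the centre of its underside.
- jar: Bystander: glass jar with a screw-top lid, 84 mm across, 130 mm high, origin at the centre of its underside.
- mug: Bystander: white mug, 80 mm across, 90 mm high, origin at the centre of its underside.
- mill: Bystander: dark wooden pepper mill, 56 mm across, 145 mm high, origin at the centre of its underside.
- spatula: Bystander on the far right: kitchen spatula lying crosswise, 260 mm long (along its x).
Things that resemble listed ones, but are neither listed nor needed, are in the scene too. What is shaped like the part that bears slab_center but blue or turquoise is not meant.

How it is judged:
By the outcome, as a careful person would: the job done as asked, in the order asked, and still so for the second after the job is handed in, with the robot touching nothing.
It also fails if it takes over 67 s, if anything falls off the work surface, if the arm or the gripper's body presses on something with over 40 N, if the wrist force passes 120 N, or if a joint passes its speed limit or range.

ROBOT

A 6-joint arm with a two-finger parallel gripper is mounted at the origin on the work surface. World frame = base frame: x ahead of the robot, y to its left, z up, the work surface at z = 0. Lengths are in m, angles in rad, forces in N, time in s.
With the tool pointing down it reaches from about 0.325 to 0.9 m from the base axis. Payload 6.1 kg.
Tool frame: the origin (TCP) lies at the very end of the fingers, on their centre line; the grasp point (between the pads) lies 19 mm behind it (ctrl.tcp_to_grasp is the distance from the TCP to the grasp point, in m); z points along the fingers, y is the line along which they close (so a half turn about z gives the same grasp; the last joint's range is limited). The gripper opens to 85 mm and grips with 20 to 120 N. Pads are 22 mm wide; open, the fingers measure 114 mm over their backs; the gripper's body (76 mm by 85 mm) begins 54 mm behind the grasp point. The pads swing forward as they close: fully open they stand 13 mm farther back than shut.
Start: joints at [-1.405, 0.22, 1.526, -0, 1.395, -0.126], TCP at [0.18, -0.599, 0.206] pointing down, gripper open.
Joint ranges: [-2.98, 2.98], [-0.91, 2.08], [0.09, 2.57], [-1.24, 4.39], [0.2, 2.65], [-2.68, 2.68]. Speed limits (rad/s): [2.57, 2.57, 3.01, 3.14, 3.14, 3.14].

INTERFACE

Orientations are given as [roll, pitch, yaw] about the fixed x, y, z axes, in that order (R = Rz(yaw) Ry(pitch) Rx(roll)).
In Python, from cell import ctrl gives the robot as it stands. The module is installed in compiled form; this text tells all that it offers.
- The arm moves only by the tool arm_command, never from a script. Its argument "commands" is a list that holds one entry, the list of rows, each a list of 7 numbers: the turn, a rotation vector about the tool's x, y, z in rad, then the shift along the tool's x, y, z in m, then the closure, from 0 (fully open) to 1 (shut). In form: [[[rx, ry, rz, tx, ty, tz, jaw], ...]]. A call has 1 to 10 rows; each row is the pose to reach, as a shift and turn from the pose commanded when the call began, along the tool's axes at that moment; what a row does not reach only later rows make up. A row lasts 1/12 s, in which the tool goes at most 41.7 mm and 7.16 degrees, less where a joint would pass 70% of its speed; a pose out of reach is approached as far as the arm can. A call with a gripper value outside its range is refused whole. The fingers move at their own pace and stop on an object; "force" is the grip in N (left out, the last holds). Time passes only in rows, so rows that repeat a pose let the fingers close. It gives the time, the measured TCP pose, the force, the opening and the grip force at its end, in the units of the state.
- ctrl.state(): the state, without advancing time (a new reading comes with each control period).
- ctrl.capture(name): name is "side" or "top" or "wrist"; returns the picture (384x512x3 uint8, red, green, blue); there is no depth.
- ctrl.camera_info(name): a dict with "fx", "fy", "cx", "cy" (pixels), "T" (4x4, takes a point from camera to world coordinates). Camera axes: x right, y up, looking along -z (the intrinsics and any distortion apply to the point x, -y, -z); pixel columns grow to the right and rows downward; lengths in m; the calibration is good to about 2 mm. A picture is of the moment at which its call begins: read the wrist's pose just before it. camera_info takes no time and is no camera call; for the wrist camera it gives the pose at the moment of the call.
- ctrl.hand_in(): hands the job in; it is judged then, once.
Trained networks look in the newest picture that a camera, given by its name, has taken for a name from the list of things; names that differ only in an ending like _2 or _b are one class to them, and where a whole thing is asked for, a point or a joint stands for the part that bears it (a point fixed in the world has none). Each returns a list of dicts, best first, with "conf" (0 to 1); they miss things now and then, are a little off and sometimes report something else, mostly with a low value. They report only what shows in the picture. A call takes as long as a camera call. They do not tell look-alikes from the thing itself.
- ctrl.masks_of(camera, target): "region" (384x512 bool, what is visible of it) and "uv" ([column, row] in pixels, amid what is visible of it).
- ctrl.landmark_of(camera, target): "uv" ([column, row] in pixels: a listed point, or the origin of a listed thing).
The state is a dict: "clock": time; "joint_positions": joint angles; "dq": joint speeds; "effort": joint torques, N m; "position": TCP position; "ee_rot": TCP orientation; "force": force on the tool from outside, world axes, zero at the start; "torque": the same for the moment, N m; "opening": finger opening in m; "gripper_force": force on a finger pad.
Only numpy, scipy, OpenCV 4.12 (cv2) and the standard library are available. Lean on these libraries where they do the work, as an engineer would, in place of code of your own. Each camera call takes 0.05 s, during which the arm holds its last target. There are 200 camera calls.

## Working session

There is one attempt and no reset: what is moved stays moved. The work goes in short steps, Python scripts to look and compute and a tool call to move; the robot and the scene stay as the last step left them, time stands still between calls to the robot, and variables do not carry over. Pictures are saved under pics/ and viewed, at most 10 in all, crops included, and the job is handed in when it is done.

Besides the shell and the picture viewer there is one more tool, called after "Request:" in YAML: its name, and indented under it one key for each argument. arm_command: Moves the arm, as the interface text tells. Its arguments: {"type":"object","properties":{"commands":{"type":"array","items":{"type":"array","items":{"type":"array","items":{"type":"number"}}}},"force":{"type":"number"}},"required":["commands"]}

```bash
mkdir -p pics
cat > h.py <<'E'
import numpy as np, cv2
from cell import ctrl
def ray(cam,uv,z):
    i=ctrl.camera_info(cam);T=np.array(i["T"])
    d=T[:3,:3]@np.array([(uv[0]-i["cx"])/i["fx"],-(uv[1]-i["cy"])/i["fy"],-1]);o=T[:3,3]
    return o+d*(z-o[2])/d[2]
def proj(cam,p):
    i=ctrl.camera_info(cam);T=np.array(i["T"]);q=T[:3,:3].T@(np.array(p)-T[:3,3])
    return [round(i["cx"]+i["fx"]*q[0]/-q[2],1),round(i["cy"]-i["fy"]*q[1]/-q[2],1)]
def save(im,n): cv2.imwrite(f"pics/{n}.png",im[:,:,::-1])
E
python3 - <<'E'
from h import *
np.set_printoptions(precision=4,suppress=True)
print(ctrl.camera_info("top"));print({k:v for k,v in ctrl.camera_info("side").items()})
im=ctrl.capture("top");save(im,"top0")
for n,z in [("slab_center",.04),("board_mid",.046),("griddle_mid",.02)]:
    for r in ctrl.landmark_of("top",n)[:4]: print(n,r["conf"],r["uv"],ray("top",r["uv"],z))
for r in ctrl.masks_of("top","slab_center")[:4]:
    print("mask",r["conf"],r["uv"],r["region"].sum(),cv2.minAreaRect(np.argwhere(r["region"])[:,::-1].astype(np.float32)))
print(ctrl.state())
E
```

```text
{'fx': 376.53279062869143, 'fy': 376.53279062869143, 'cx': 254.3333659690613, 'cy': 192.71835878476506, 'T': array([[ 0.0108,  0.9967, -0.08  ,  0.399 ],
       [-0.9997,  0.0126,  0.0219,  0.0094],
       [ 0.0228,  0.0798,  0.9966,  1.1821],
       [ 0.    ,  0.    ,  0.    ,  1.    ]])}
{'fx': 454.04538784194796, 'fy': 454.04538784194796, 'cx': 256.0432258853125, 'cy': 187.82712634743538, 'T': array([[-0.9215,  0.2065, -0.329 , -0.06  ],
       [-0.3883, -0.4633,  0.7966,  1.3438],
       [ 0.0121,  0.8618,  0.5071,  0.9137],
       [ 0.    ,  0.    ,  0.    ,  1.    ]])}
slab_center 0.98 [365.8, 270.2] [ 0.2607 -0.3543  0.04  ]
slab_center 0.94 [321.7, 193.4] [ 0.4913 -0.2216  0.04  ]
slab_center 0.83 [255.7, 235.6] [ 0.3611 -0.0212  0.04  ]
slab_center 0.6 [252.2, 156.7] [ 0.6015 -0.008   0.04  ]
board_mid 0.93 [316.2, 196.6] [ 0.4808 -0.2036  0.046 ]
griddle_mid 0.86 [178.0, 178.2] [0.5344 0.2204 0.02  ]
griddle_mid 0.75 [228.6, 111.0] [0.7493 0.0676 0.02  ]
mask 0.89 [364.0, 268.6] 997 ((364.8290710449219, 269.4954833984375), (18.940811157226562, 52.87642288208008), 1.5074357986450195)
mask 0.74 [321.8, 193.5] 925 ((321.0154113769531, 194.87693786621094), (18.357139587402344, 51.59844970703125), 7.125016689300537)
mask 0.71 [257.3, 233.4] 978 ((257.1506652832031, 237.26998901367188), (18.9635009765625, 53.61606216430664), 43.09084701538086)
{'clock': 0.25, 'joint_positions': array([-1.4051,  0.2208,  1.527 ,  0.    ,  1.3947, -0.1261]), 'dq': array([-0.0019, -0.0015, -0.0033, -0.0012, -0.0007,  0.0008]), 'effort': array([  0.0006, -49.6434, -38.9125,  -0.0002,   0.0075,   0.    ]), 'position': array([ 0.1798, -0.5983,  0.2055]), 'ee_rot': array([-3.1407, -0.0001,  0.2918]), 'force': array([ 0.0456, -0.2591,  0.7242]), 'torque': array([ 0.0226, -0.0577, -0.0491]), 'gripper_force': 0.0, 'opening': 0.08554605289021365}
```

View pics/top0.png

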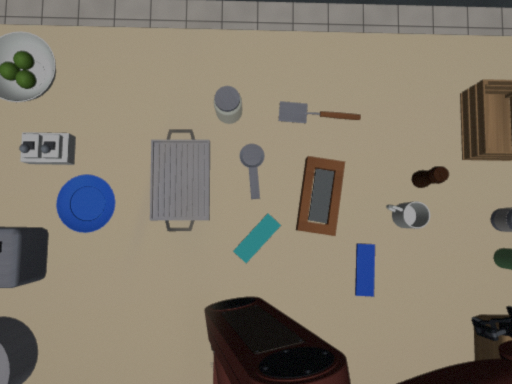

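The top view shows three slab-like candidates: the dark grey one in the brown board (321,195), a turquoise one (257,238) and a blue one (365,270). The dark grey one lies in the board's well, so it fits the description. The griddle is at (180,180), with its ridges running along the image vertical.

Run:
```python
from h import *
np.set_printoptions(precision=4,suppress=True)
im=ctrl.capture("top")
c=cv2.resize(im[145:245,140:360],None,fx=3.6,fy=3.6,interpolation=cv2.INTER_CUBIC);save(c,"crop")
def fit(n,z,k=None):
  for r in ctrl.masks_of("top",n)[:3]:
    cn=max(cv2.findContours(r["region"].astype(np.uint8),0,1)[0],key=len)[:,0]
    P=np.array([ray("top",p,z)[:2] for p in cn],np.float32)
    (c,s,a)=cv2.minAreaRect(P)
    print(n,round(r["conf"],2),r["uv"],"c",np.round(c,4),"size",np.round(s,4),"ang",round(a,2))
fit("slab_center",.046);fit("board_mid",.046);fit("cradle",.046);fit("griddle_mid",.026)
for n in ["spoon_rest","plate","mug","mill","jar"]:
  for r in ctrl.landmark_of("top",n)[:1]: print(n,r["conf"],r["uv"],ray("top",r["uv"],0))
```

```text
slab_center 0.97 [322.1, 189.9] c [ 0.4859 -0.2163] size [0.0607 0.1611] ang 81.56
slab_center 0.92 [254.7, 237.6] c [ 0.3552 -0.0247] size [0.0536 0.155 ] ang 48.99
slab_center 0.88 [366.2, 268.4] c [ 0.2651 -0.3486] size [0.0572 0.1544] ang 89.15
board_mid 0.58 [325.1, 200.1] c [ 0.4858 -0.216 ] size [0.1266 0.2327] ang 82.06
cradle 0.51 [301.9, 112.7] c [ 0.7326 -0.2781] size [0.1247 0.0223] ang 87.13
griddle_mid 0.84 [182.6, 180.4] c [0.5316 0.2145] size [0.3126 0.1806] ang 1.17
spoon_rest 0.95 [253.7, 154.1] [ 0.617  -0.0132  0.    ]
plate 0.74 [87.3, 201.8] [0.4591 0.5031 0.    ]
mug 0.97 [403.8, 212.9] [ 0.4359 -0.4905  0.    ]
mill 0.6 [419.6, 181.1] [ 0.5378 -0.5435  0.    ]
jar 0.89 [230.1, 107.3] [0.7675 0.064  0.    ]
```

View pics/crop.png

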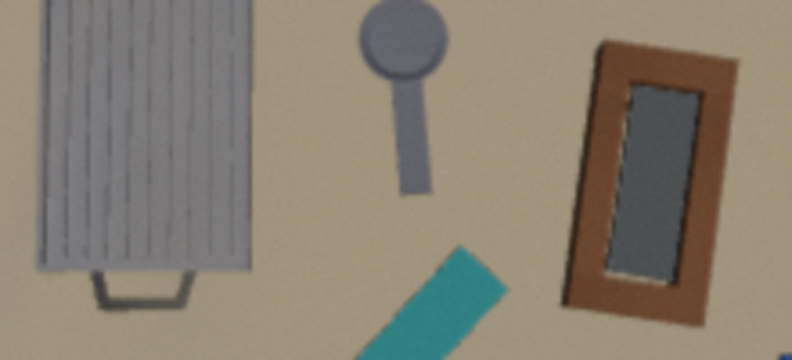

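The crop confirms it: the dark grey slab at crop (650,185) sits in the brown board's well with its length tilted about 8° off vertical. The turquoise piece is a decoy.

```bash
cat >> h.py <<'E'
from scipy.spatial.transform import Rotation as Ro
np.set_printoptions(precision=4,suppress=True)
def delta(p,rpy):
    s=ctrl.state();R=Ro.from_euler("xyz",s["ee_rot"])
    print("delta",(R.inv()*Ro.from_euler("xyz",rpy)).as_rotvec(),R.inv().apply(np.array(p)-s["position"]))
E
python3 - <<'E'
from h import *
i=ctrl.camera_info("wrist");s=ctrl.state()
R=Ro.from_euler("xyz",s["ee_rot"])
print(i["fx"],i["cx"],i["cy"],R.inv().apply(i["T"][:3,3]-s["position"]));print(R.as_matrix().T@i["T"][:3,:3])
delta([.486,-.216,.28],[np.pi,0,-.14])
E
```

```text
286.1236434220729 254.92290932179782 188.58386721368734 [ 0.0672 -0.0009 -0.1667]
[[ 0.0003  0.9636  0.2672]
 [ 1.     -0.0004  0.0003]
 [ 0.0004  0.2672 -0.9636]]
delta [ 0.     -0.      0.4318] [ 0.4033 -0.2783 -0.074 ]
```

Request:
arm_command:
  commands:
    - [[0, 0, 0.432, 0.403, -0.278, -0.074, 1], [0, 0, 0.432, 0.403, -0.278, -0.074, 1], [0, 0, 0.432, 0.403, -0.278, -0.074, 1], [0, 0, 0.432, 0.403, -0.278, -0.074, 1], [0, 0, 0.432, 0.403, -0.278, -0.074, 1], [0, 0, 0.432, 0.403, -0.278, -0.074, 1], [0, 0, 0.432, 0.403, -0.278, -0.074, 1], [0, 0, 0.432, 0.403, -0.278, -0.074, 1], [0, 0, 0.432, 0.403, -0.278, -0.074, 1], [0, 0, 0.432, 0.403, -0.278, -0.074, 1]]
  force: 20

```text
clock: 1.58
position: [0.438, -0.2756, 0.2689]
ee_rot: [3.141, -0.001, -0.14]
force: [-0.7, 0.1, -0.2]
opening: -0.0
gripper_force: 0.0
```

Run:
```python
from h import *
delta([.486,-.216,.28],[np.pi,0,-.14]);print(ctrl.state()["clock"],ctrl.state()["position"])
```

```text
delta [ 0.0005 -0.0008 -0.0004] [ 0.0392 -0.0657 -0.0111]
1.5833 [ 0.438  -0.2756  0.2689]
```

Request:
arm_command:
  commands:
    - [[0, 0, 0, 0.039, -0.066, -0.011, 1], [0, 0, 0, 0.039, -0.066, -0.011, 1], [0, 0, 0, 0.039, -0.066, -0.011, 1], [0, 0, 0, 0.039, -0.066, -0.011, 1]]

```text
clock: 1.92
position: [0.4859, -0.2159, 0.2797]
ee_rot: [3.141, -0.001, -0.136]
force: [-0.0, -1.0, -0.1]
opening: 0.0002
gripper_force: 0.0
```

Run:
```python
from h import *
print(ctrl.state()["position"],ctrl.state()["force"])
im=ctrl.capture("wrist");save(im,"w1")
for n,z in [("slab_center",.046),("board_mid",.046)]:
  for r in ctrl.masks_of("wrist",n)[:2]:
    cn=max(cv2.findContours(r["region"].astype(np.uint8),0,1)[0],key=len)[:,0]
    P=np.array([ray("wrist",p,z)[:2] for p in cn],np.float32)
    (c,s,a)=cv2.minAreaRect(P);print(n,round(r["conf"],2),r["uv"],np.round(c,4),np.round(s,4),a,[proj("wrist",[*q,z]) for q in cv2.boxPoints((c,s,a))])
```

```text
[ 0.4859 -0.2159  0.2797] [-0.0104 -0.9885 -0.1009]
slab_center 0.89 [256.9, 158.1] [ 0.485  -0.2178] [0.0571 0.1596] 80.59593200683594 [[np.float64(273.4), np.float64(211.8)], [np.float64(278.4), np.float64(99.2)], [np.float64(235.6), np.float64(98.1)], [np.float64(234.9), np.float64(210.9)]]
slab_center 0.6 [153.5, 242.6] [ 0.3715 -0.0421] [0.0517 0.1525] 47.34873580932617 [[np.float64(143.3), np.float64(290.1)], [np.float64(192.7), np.float64(217.0)], [np.float64(162.5), np.float64(198.2)], [np.float64(114.5), np.float64(273.9)]]
board_mid 0.65 [277.9, 147.9] [ 0.4838 -0.2186] [0.116  0.2274] 81.9491958618164 [[np.float64(294.1), np.float64(233.0)], [np.float64(300.5), np.float64(72.0)], [np.float64(211.4), np.float64(72.0)], [np.float64(217.5), np.float64(233.0)]]
```

View pics/w1.png

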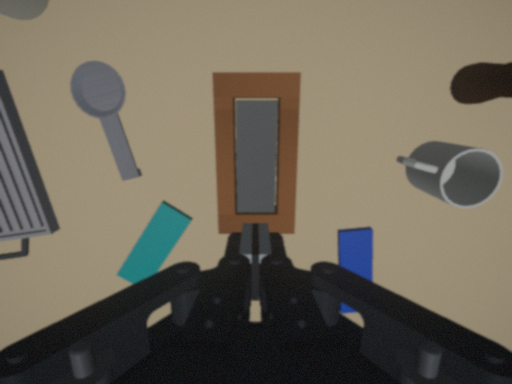

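The wrist view shows the slab at (257,158), along the image vertical, inside the board. I'll press the far end first.

Request:
arm_command:
  commands:
    - [[0, 0, 0, 0.059, 0.002, 0.1, 1], [0, 0, 0, 0.059, 0.002, 0.1, 1], [0, 0, 0, 0.059, 0.002, 0.1, 1], [0, 0, 0, 0.059, 0.002, 0.16, 1], [0, 0, 0, 0.059, 0.002, 0.19, 1], [0, 0, 0, 0.059, 0.002, 0.215, 1], [0, 0, 0, 0.059, 0.002, 0.224, 1], [0, 0, 0, 0.059, 0.002, 0.224, 1], [0, 0, 0, 0.059, 0.002, 0.224, 1]]

```text
clock: 2.82
position: [0.5431, -0.2289, 0.0562]
ee_rot: [3.141, -0.001, -0.142]
force: [0.3, 0.2, 1.1]
opening: -0.0
gripper_force: 0.0
```

Request:
arm_command:
  commands:
    - [[0, 0, 0, 0, 0, 0.002, 1], [0, 0, 0, 0, 0, 0.004, 1], [0, 0, 0, 0, 0, 0.006, 1], [0, 0, 0, 0, 0, 0.008, 1], [0, 0, 0, 0, 0, 0.008, 1]]

```text
clock: 3.23
position: [0.5432, -0.2277, 0.0476]
ee_rot: [3.141, -0.001, -0.14]
force: [0.4, -0.3, -0.5]
opening: -0.0003
gripper_force: 0.0
```

Request:
arm_command:
  commands:
    - [[0, 0, 0, 0, 0, 0.001, 1], [0, 0, 0, 0, 0, 0.001, 1]]

```text
clock: 3.4
position: [0.543, -0.2275, 0.0462]
ee_rot: [-3.142, 0.0, -0.14]
force: [-0.3, 0.2, -0.1]
opening: 0.0001
gripper_force: 0.0
```

Request:
arm_command:
  commands:
    - [[0, 0, 0, 0, 0, 0.001, 1], [0, 0, 0, 0, 0, 0.001, 1], [0, 0, 0, 0, 0, 0.001, 1]]

```text
clock: 3.65
position: [0.5429, -0.2275, 0.0451]
ee_rot: [-3.141, 0.0, -0.14]
force: [-0.6, -1.1, -0.2]
opening: 0.0003
gripper_force: 0.0
```

Request:
arm_command:
  commands:
    - [[0, 0, 0, 0, 0, 0.0005, 1], [0, 0, 0, 0, 0, 0.0005, 1], [0, 0, 0, 0, 0, 0.0005, 1]]

```text
clock: 3.9
position: [0.543, -0.2276, 0.0447]
ee_rot: [-3.142, -0.0, -0.14]
force: [-0.2, 0.5, 0.4]
opening: 0.0005
gripper_force: 0.0
```

Request:
arm_command:
  commands:
    - [[0, 0, 0, 0, 0, 0.0005, 1], [0, 0, 0, 0, 0, 0.001, 1], [0, 0, 0, 0, 0, 0.001, 1]]

```text
clock: 4.15
position: [0.5429, -0.2276, 0.0436]
ee_rot: [-3.142, 0.0, -0.14]
force: [0.2, 0.4, -0.6]
opening: 0.0
gripper_force: 0.0
```

Request:
arm_command:
  commands:
    - [[0, 0, 0, 0, 0, 0.0005, 1], [0, 0, 0, 0, 0, 0.001, 1], [0, 0, 0, 0, 0, 0.001, 1]]

```text
clock: 4.4
position: [0.5429, -0.2276, 0.0426]
ee_rot: [-3.142, 0.0, -0.14]
force: [-0.2, -0.6, 1.0]
opening: -0.0001
gripper_force: 0.0
```

Request:
arm_command:
  commands:
    - [[0, 0, 0, 0, 0, 0.0005, 1], [0, 0, 0, 0, 0, 0.001, 1], [0, 0, 0, 0, 0, 0.001, 1]]

```text
clock: 4.65
position: [0.5429, -0.2276, 0.0416]
ee_rot: [-3.142, 0.0, -0.14]
force: [0.5, -0.2, -0.7]
opening: -0.0001
gripper_force: 0.0
```

Run:
```python
from h import *
s=ctrl.state();print(s["position"],s["force"],s["torque"])
a=ctrl.capture("wrist")[60:330,130:400];b=ctrl.capture("side");u,v=map(int,proj("side",[.485,-.217,.05]));print(u,v)
b=b[max(v-65,0):v+65,max(u-65,0):u+65]
save(np.hstack([cv2.resize(a,(400,400)),cv2.resize(b,(400,400),interpolation=2)]),"p1")
```

```text
[ 0.5429 -0.2276  0.0416] [ 0.4609 -0.1889 -0.7077] [-0.028  -0.0536 -0.0241]
278 165
```

View pics/p1.png

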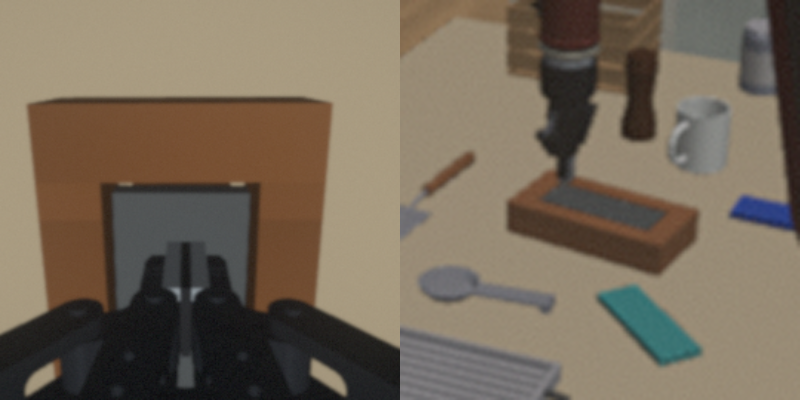

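The crop (left half) shows the closed tips over the slab's far part at (185,245), and the slab looks about level. The side view shows the tips at the board top. There is still no contact force, so I keep going down.

Request:
arm_command:
  commands:
    - [[0, 0, 0, 0, 0, 0.0005, 1], [0, 0, 0, 0, 0, 0.001, 1], [0, 0, 0, 0, 0, 0.001, 1]]

```text
clock: 5.0
position: [0.5429, -0.2276, 0.0406]
ee_rot: [-3.142, 0.0, -0.14]
force: [-0.3, -0.3, -0.4]
opening: 0.0001
gripper_force: 0.0
```

Request:
arm_command:
  commands:
    - [[0, 0, 0, 0, 0, 0.0005, 1], [0, 0, 0, 0, 0, 0.001, 1], [0, 0, 0, 0, 0, 0.001, 1]]

```text
clock: 5.25
position: [0.5429, -0.2276, 0.0396]
ee_rot: [-3.142, 0.0, -0.14]
force: [-0.2, -0.5, -0.8]
opening: -0.0001
gripper_force: 0.0
```

Request:
arm_command:
  commands:
    - [[0, 0, 0, 0, 0, 0.0005, 1], [0, 0, 0, 0, 0, 0.001, 1], [0, 0, 0, 0, 0, 0.001, 1]]

```text
clock: 5.5
position: [0.5429, -0.2276, 0.0386]
ee_rot: [-3.142, 0.0, -0.14]
force: [0.9, -0.4, 0.7]
opening: -0.0002
gripper_force: 0.0
```

Request:
arm_command:
  commands:
    - [[0, 0, 0, 0, 0, 0.0005, 1], [0, 0, 0, 0, 0, 0.001, 1], [0, 0, 0, 0, 0, 0.001, 1]]

```text
clock: 5.75
position: [0.543, -0.2276, 0.0376]
ee_rot: [-3.142, 0.0, -0.14]
force: [1.0, -0.2, 0.5]
opening: 0.0002
gripper_force: 0.0
```

Request:
arm_command:
  commands:
    - [[0, 0, 0, 0, 0, 0.0005, 1], [0, 0, 0, 0, 0, 0.001, 1], [0, 0, 0, 0, 0, 0.001, 1]]

```text
clock: 6.0
position: [0.5429, -0.2276, 0.0366]
ee_rot: [-3.142, 0.0, -0.14]
force: [-0.7, -0.1, -0.7]
opening: -0.0002
gripper_force: 0.0
```

Run:
```python
from h import *
s=ctrl.state();print(s["position"],s["force"],s["torque"],s["effort"])
print(proj("wrist",s["position"]), proj("wrist",[.5442,-.226,.046]))
b=ctrl.capture("side");u,v=map(int,proj("side",s["position"]));print(u,v,proj("side",[*s["position"][:2],.046]))
b=b[v-30:v+30,u-40:u+40]
a=ctrl.capture("wrist")[60:360,130:400]
save(np.hstack([cv2.resize(a,(400,450)),cv2.resize(b,(400,450),interpolation=2)]),"p2")
```

```text
[ 0.5429 -0.2276  0.0366] [-0.7386 -0.1071 -0.6599] [-0.0203 -0.0092 -0.0274] [ -0.0056 -48.7553 -33.6923   0.0004  -0.024    0.    ]
[np.float64(256.0), np.float64(220.4)] [np.float64(253.1), np.float64(224.7)]
266 164 [np.float64(266.6), np.float64(162.7)]
```

View pics/p2.png

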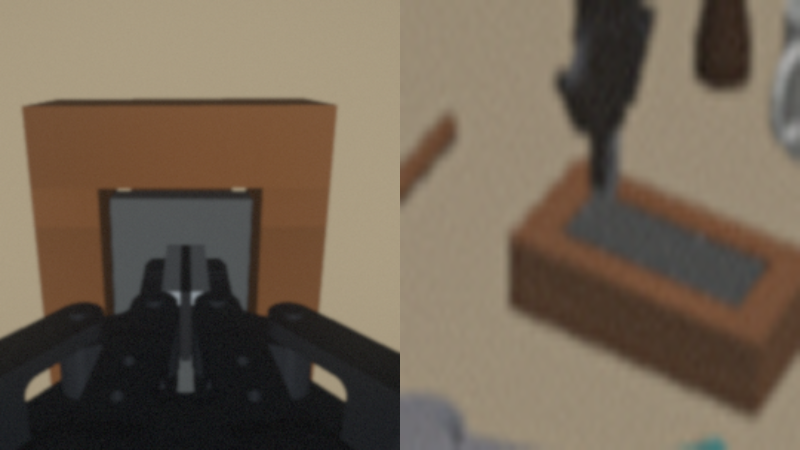

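The tips at crop (185,245) match the TCP projection. The slab is still level and not visibly touched, so I keep feeling downwards.

Request:
arm_command:
  commands:
    - [[0, 0, 0, 0, 0, 0.0005, 1], [0, 0, 0, 0, 0, 0.001, 1], [0, 0, 0, 0, 0, 0.001, 1]]

```text
clock: 6.35
position: [0.5429, -0.2276, 0.0356]
ee_rot: [-3.142, 0.0, -0.14]
force: [-0.1, -0.1, 0.1]
opening: 0.0001
gripper_force: 0.0
```

Request:
arm_command:
  commands:
    - [[0, 0, 0, 0, 0, 0.0005, 1], [0, 0, 0, 0, 0, 0.001, 1], [0, 0, 0, 0, 0, 0.001, 1]]

```text
clock: 6.6
position: [0.5429, -0.2276, 0.0346]
ee_rot: [-3.142, 0.0, -0.14]
force: [0.1, -0.3, -0.1]
opening: 0.0
gripper_force: 0.0
```

Request:
arm_command:
  commands:
    - [[0, 0, 0, 0, 0, 0.0005, 1], [0, 0, 0, 0, 0, 0.001, 1], [0, 0, 0, 0, 0, 0.001, 1]]

```text
clock: 6.85
position: [0.5429, -0.2276, 0.0336]
ee_rot: [-3.142, 0.0, -0.14]
force: [-0.1, -0.4, 0.3]
opening: 0.0002
gripper_force: 0.0
```

Request:
arm_command:
  commands:
    - [[0, 0, 0, 0, 0, 0.0005, 1], [0, 0, 0, 0, 0, 0.001, 1], [0, 0, 0, 0, 0, 0.001, 1]]

```text
clock: 7.1
position: [0.5429, -0.2276, 0.0326]
ee_rot: [-3.142, 0.0, -0.14]
force: [0.2, -0.4, 0.8]
opening: 0.0
gripper_force: 0.0
```

Request:
arm_command:
  commands:
    - [[0, 0, 0, 0, 0, 0.0005, 1], [0, 0, 0, 0, 0, 0.001, 1], [0, 0, 0, 0, 0, 0.001, 1]]

```text
clock: 7.35
position: [0.5429, -0.2276, 0.0316]
ee_rot: [-3.142, 0.0, -0.14]
force: [0.1, 0.5, -0.2]
opening: -0.0001
gripper_force: 0.0
```

Request:
arm_command:
  commands:
    - [[0, 0, 0, 0, 0, 0.0005, 1], [0, 0, 0, 0, 0, 0.001, 1], [0, 0, 0, 0, 0, 0.001, 1]]

```text
clock: 7.6
position: [0.5429, -0.2276, 0.0306]
ee_rot: [-3.142, 0.0, -0.14]
force: [0.2, -0.0, 0.9]
opening: -0.0001
gripper_force: 0.0
```

Run:
```python
from h import *
s=ctrl.state();print(s["position"],s["force"],s["torque"],s["effort"])
a=ctrl.capture("wrist")[60:360,130:400]
b=ctrl.capture("side")[120:190,215:310]
save(np.hstack([cv2.resize(a,(360,450)),cv2.resize(b,(440,450),interpolation=2)]),"p3")
```

```text
[ 0.5429 -0.2276  0.0306] [ 0.1724 -0.0032  0.927 ] [ 0.0126 -0.0043  0.0159] [ -0.0059 -48.9053 -33.4476   0.0005  -0.0242   0.    ]
```

View pics/p3.png

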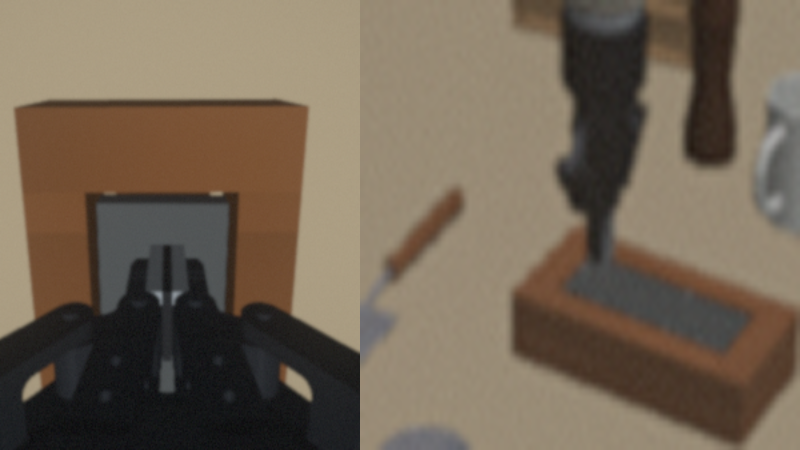

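The slab is still flush, and the tips sit visibly behind the nominal TCP. I keep feeling down in 1 mm steps.

Request:
arm_command:
  commands:
    - [[0, 0, 0, 0, 0, 0.001, 1], [0, 0, 0, 0, 0, 0.001, 1]]

```text
clock: 7.87
position: [0.5429, -0.2276, 0.0296]
ee_rot: [-3.142, 0.0, -0.14]
force: [0.3, 0.3, 0.2]
opening: -0.0001
gripper_force: 0.0
```

Request:
arm_command:
  commands:
    - [[0, 0, 0, 0, 0, 0.001, 1], [0, 0, 0, 0, 0, 0.001, 1]]

```text
clock: 8.03
position: [0.5429, -0.2276, 0.0285]
ee_rot: [-3.141, 0.0, -0.14]
force: [0.2, -0.3, 0.2]
opening: 0.0002
gripper_force: 0.0
```

Request:
arm_command:
  commands:
    - [[0, 0, 0, 0, 0, 0.001, 1], [0, 0, 0, 0, 0, 0.001, 1]]

```text
clock: 8.2
position: [0.5429, -0.2276, 0.0275]
ee_rot: [-3.142, 0.0, -0.14]
force: [0.6, -0.0, 0.3]
opening: 0.0002
gripper_force: 0.0
```

Request:
arm_command:
  commands:
    - [[0, 0, 0, 0, 0, 0.001, 1], [0, 0, 0, 0, 0, 0.001, 1]]

```text
clock: 8.37
position: [0.5429, -0.2276, 0.0265]
ee_rot: [-3.141, 0.0, -0.14]
force: [-0.5, -0.2, 0.5]
opening: -0.0001
gripper_force: 0.0
```

Request:
arm_command:
  commands:
    - [[0, 0, 0, 0, 0, 0.001, 1], [0, 0, 0, 0, 0, 0.001, 1]]

```text
clock: 8.53
position: [0.5429, -0.2276, 0.0255]
ee_rot: [-3.141, 0.0, -0.14]
force: [-0.8, -0.5, -0.3]
opening: -0.0001
gripper_force: 0.0
```

Request:
arm_command:
  commands:
    - [[0, 0, 0, 0, 0, 0.001, 1], [0, 0, 0, 0, 0, 0.001, 1]]

```text
clock: 8.7
position: [0.5429, -0.2276, 0.0245]
ee_rot: [-3.141, 0.0, -0.14]
force: [-0.1, 0.4, -0.3]
opening: 0.0005
gripper_force: 0.0
```

Request:
arm_command:
  commands:
    - [[0, 0, 0, 0, 0, 0.001, 1], [0, 0, 0, 0, 0, 0.001, 1]]

```text
clock: 8.87
position: [0.5429, -0.2275, 0.0235]
ee_rot: [-3.141, 0.0, -0.14]
force: [0.4, 0.6, -0.2]
opening: 0.0001
gripper_force: 0.0
```

Request:
arm_command:
  commands:
    - [[0, 0, 0, 0, 0, 0.001, 1], [0, 0, 0, 0, 0, 0.001, 1]]

```text
clock: 9.03
position: [0.5429, -0.2276, 0.0225]
ee_rot: [-3.142, 0.0, -0.14]
force: [0.1, 0.0, -0.1]
opening: -0.0002
gripper_force: 0.0
```

Run:
```python
from h import *
s=ctrl.state();print(s["position"],s["force"],s["effort"],s["joint_positions"])
ctrl.capture("wrist")
for r in ctrl.masks_of("wrist","slab_center")[:1]:
    m=np.argwhere(r["region"]);print(r["conf"],m.min(0),m.max(0))
    print(ray("wrist",[256,m[:,0].min()],.046))
for r in ctrl.landmark_of("wrist","board_mid")[:1]:print(r)
b=ctrl.capture("side");r=ctrl.masks_of("side","slab_center")
cv2.imwrite("pics/side_raw.png",b[:,:,::-1])
for q in r[:3]:
    m=np.argwhere(q["region"]);print(q["uv"],q["conf"],m.min(0),m.max(0))
for z in (.03,.046,.06,.07): print(z,proj("side",[*s["position"][:2],z]))
print([proj("side",[.4848+k*.99,-.2175-k*.1425,.046]) for k in (-.08,.08)])
```

```text
[ 0.5429 -0.2276  0.0225] [ 0.0708  0.026  -0.0906] [ -0.0109 -49.193  -33.2214   0.0009  -0.0429  -0.    ] [-0.5309  0.3334  1.759  -0.      1.0495  1.1801]
0.81 [193 199] [321 303]
[ 0.5674 -0.231   0.046 ]
[295.0, 204.4] 0.85 [192 278] [218 311]
[332.5, 168.6] 0.62 [163 321] [175 341]
[281.8, 167.2] 0.48 [161 260] [174 298]
0.03 [np.float64(266.6), np.float64(166.1)]
0.046 [np.float64(266.6), np.float64(162.7)]
0.06 [np.float64(266.7), np.float64(159.7)]
0.07 [np.float64(266.8), np.float64(157.5)]
[[np.float64(296.4), np.float64(171.3)], [np.float64(262.1), np.float64(161.6)]]
```

Run:
```python
import cv2
b=cv2.imread("pics/side_raw.png");cv2.imwrite("pics/p4.png",cv2.resize(b[135:185,240:310],(770,550),interpolation=2))
```

```text
(no output)
```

View pics/p4.png

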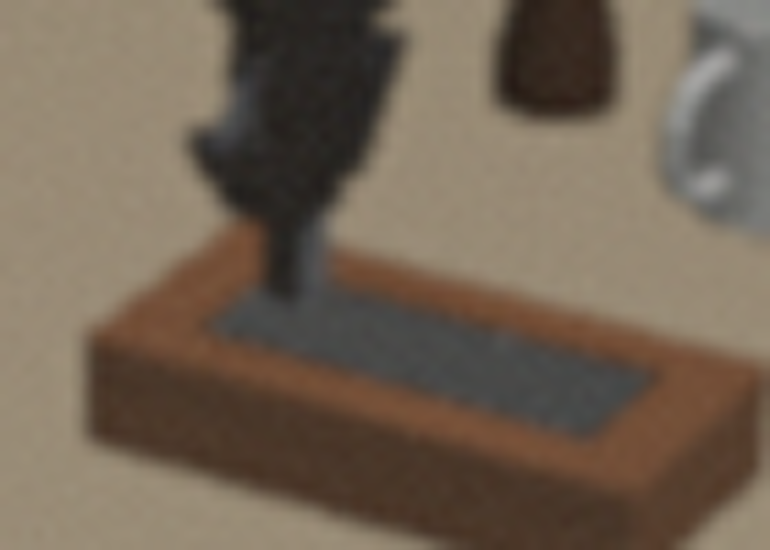

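The tip is at (283,300) in the crop, which puts it at about z = 48 mm, so it is just above the slab. The reported TCP is therefore about 25 mm beyond the real tips.

Request:
arm_command:
  commands:
    - [[0, 0, 0, 0, 0, 0.001, 1], [0, 0, 0, 0, 0, 0.001, 1]]

```text
clock: 9.45
position: [0.5429, -0.2276, 0.0216]
ee_rot: [-3.142, 0.0, -0.14]
force: [0.5, 0.1, -0.9]
opening: 0.0001
gripper_force: 0.0
```

Request:
arm_command:
  commands:
    - [[0, 0, 0, 0, 0, 0.001, 1], [0, 0, 0, 0, 0, 0.001, 1]]

```text
clock: 9.62
position: [0.5431, -0.2277, 0.0207]
ee_rot: [3.142, -0.0, -0.14]
force: [0.1, 0.7, -0.1]
opening: -0.0001
gripper_force: 0.0
```

Request:
arm_command:
  commands:
    - [[0, 0, 0, 0, 0, 0.001, 1], [0, 0, 0, 0, 0, 0.001, 1]]

```text
clock: 9.78
position: [0.5432, -0.2277, 0.0204]
ee_rot: [3.141, -0.0, -0.14]
force: [-1.6, 1.4, 5.0]
opening: -0.0001
gripper_force: 2.7
```

Request:
arm_command:
  commands:
    - [[0, 0, 0, 0, 0, 0.001, 1], [0, 0, 0, 0, 0, 0.001, 1]]

```text
clock: 9.95
position: [0.5432, -0.2277, 0.0203]
ee_rot: [3.141, 0.0, -0.14]
force: [-5.4, 3.0, 12.3]
opening: -0.0004
gripper_force: 6.1
```

Request:
arm_command:
  commands:
    - [[0, 0, 0, 0, 0, 0.0007, 1], [0, 0, 0, 0, 0, 0.0007, 1]]

```text
clock: 10.12
position: [0.5432, -0.2277, 0.0203]
ee_rot: [3.141, 0.0, -0.14]
force: [-6.5, 3.2, 17.4]
opening: 0.0001
gripper_force: 8.4
```

The far end holds 17 N without giving, so the block is under it and the near end is the free one. I lift, cross over and press the near end.

Request:
arm_command:
  commands:
    - [[0, 0, 0, 0, 0, -0.02, 1], [0, 0, 0, -0.02, 0, -0.03, 1], [0, 0, 0, -0.06, -0.002, -0.03, 1], [0, 0, 0, -0.1, -0.002, -0.03, 1], [0, 0, 0, -0.119, -0.002, -0.03, 1], [0, 0, 0, -0.119, -0.002, -0.015, 1], [0, 0, 0, -0.119, -0.002, -0.008, 1], [0, 0, 0, -0.119, -0.002, -0.006, 1]]

```text
clock: 10.78
position: [0.4247, -0.2086, 0.0229]
ee_rot: [-3.141, 0.001, -0.141]
force: [0.7, 0.2, 0.8]
opening: -0.0002
gripper_force: 0.0
```

Request:
arm_command:
  commands:
    - [[0, 0, 0, 0, 0, 0.001, 1], [0, 0, 0, 0, 0, 0.002, 1], [0, 0, 0, 0, 0, 0.0025, 1], [0, 0, 0, 0, 0, 0.0025, 1]]

```text
clock: 11.12
position: [0.426, -0.2092, 0.0217]
ee_rot: [3.141, -0.0, -0.14]
force: [0.1, -0.0, -0.5]
opening: -0.0005
gripper_force: 0.0
```

Request:
arm_command:
  commands:
    - [[0, 0, 0, 0, 0, 0.001, 1], [0, 0, 0, 0, 0, 0.002, 1], [0, 0, 0, 0, 0, 0.002, 1]]

```text
clock: 11.37
position: [0.4258, -0.2092, 0.02]
ee_rot: [3.141, -0.0, -0.14]
force: [-0.7, 0.4, 2.3]
opening: -0.0002
gripper_force: 1.7
```

Request:
arm_command:
  commands:
    - [[0, 0, 0, 0, 0, 0.001, 1], [0, 0, 0, 0, 0, 0.002, 1], [0, 0, 0, 0, 0, 0.002, 1]]

```text
clock: 11.62
position: [0.4252, -0.2091, 0.0178]
ee_rot: [3.141, 0.001, -0.14]
force: [-2.8, 0.9, 4.1]
opening: 0.0
gripper_force: 2.5
```

Request:
arm_command:
  commands:
    - [[0, 0, 0, 0, 0, 0.001, 1], [0, 0, 0, 0, 0, 0.002, 1], [0, 0, 0, 0, 0, 0.002, 1]]

```text
clock: 11.87
position: [0.4248, -0.209, 0.0156]
ee_rot: [3.141, 0.002, -0.14]
force: [-4.3, 1.2, 5.6]
opening: -0.0003
gripper_force: 2.8
```

It gives. I push on.

Request:
arm_command:
  commands:
    - [[0, 0, 0, 0, 0, 0.0015, 1], [0, 0, 0, 0, 0, 0.003, 1], [0, 0, 0, 0, 0, 0.0045, 1], [0, 0, 0, 0, 0, 0.006, 1], [0, 0, 0, 0, 0, 0.0075, 1], [0, 0, 0, 0, 0, 0.0075, 1]]

```text
clock: 12.37
position: [0.424, -0.2089, 0.0077]
ee_rot: [-3.141, 0.003, -0.14]
force: [-4.7, 0.5, 3.9]
opening: 0.0001
gripper_force: 2.5
```

Request:
arm_command:
  commands:
    - [[0, 0, 0, 0, 0, 0.0015, 1], [0, 0, 0, 0, 0, 0.003, 1], [0, 0, 0, 0, 0, 0.0045, 1], [0, 0, 0, 0, 0, 0.0045, 1]]

```text
clock: 12.7
position: [0.4241, -0.2089, 0.0031]
ee_rot: [-3.141, 0.003, -0.14]
force: [-4.3, 0.0, 4.3]
opening: 0.0001
gripper_force: 2.5
```

Request:
arm_command:
  commands:
    - [[0, 0, 0, 0, 0, 0.001, 1], [0, 0, 0, 0, 0, 0.002, 1], [0, 0, 0, 0, 0, 0.002, 1]]

```text
clock: 12.95
position: [0.4242, -0.2089, 0.0019]
ee_rot: [-3.141, 0.003, -0.14]
force: [-8.6, 1.5, 10.8]
opening: 0.0002
gripper_force: 6.5
```

Request:
arm_command:
  commands:
    - [[0, 0, 0, 0, 0, 0.001, 1], [0, 0, 0, 0, 0, 0.002, 1], [0, 0, 0, 0, 0, 0.002, 1]]

```text
clock: 13.2
position: [0.4243, -0.2091, 0.0013]
ee_rot: [-3.141, 0.004, -0.139]
force: [-14.1, 4.1, 25.8]
opening: 0.0002
gripper_force: 14.6
```

Request:
arm_command:
  commands:
    - [[0, 0, 0, 0, 0, 0.001, 1], [0, 0, 0, 0, 0, 0.002, 1], [0, 0, 0, 0, 0, 0.002, 1]]

```text
clock: 13.45
position: [0.4244, -0.2091, 0.0008]
ee_rot: [-3.141, 0.004, -0.139]
force: [-18.9, 7.9, 41.9]
opening: 0.0001
gripper_force: 23.1
```

The stop is reached (19 mm down, force climbing to 42 N). I back off, open and go to a pre-grasp at the raised far end.

Request:
arm_command:
  commands:
    - [[0, 0, 0, 0, 0, -0.005, 1], [0, 0, 0, 0, 0, -0.03, 1], [0, 0, 0, 0, 0, -0.07, 0.5], [0, 0, 0, 0, 0, -0.1, 0], [0, 0, 0, 0, 0, -0.1, 0]]

```text
clock: 13.87
position: [0.4296, -0.2119, 0.1043]
ee_rot: [3.136, -0.01, -0.14]
force: [1.2, -1.4, 0.8]
opening: 0.0354
gripper_force: 0.0
```

Run:
```python
from h import *
print(ctrl.tcp_to_grasp,ctrl.state()["position"],ctrl.state()["opening"],ctrl.state()["clock"])
delta([.5396,-.2254,.1271],[np.pi,-.34,-.142])
delta([.5396,-.2254,.0771],[np.pi,-.34,-.142])
```

```text
0.0187 [ 0.4296 -0.2119  0.1043] 0.03543430344347496 13.8667
delta [0.0049 0.3296 0.0029] [ 0.111  -0.0018 -0.0216]
delta [0.0049 0.3296 0.0029] [ 0.1105 -0.0021  0.0284]
```

Request:
arm_command:
  commands:
    - [[0, 0.12, 0, 0.04, -0.002, -0.015, 0], [0, 0.24, 0, 0.08, -0.002, -0.022, 0], [0, 0.34, 0, 0.111, -0.002, -0.022, 0], [0, 0.34, 0, 0.111, -0.002, -0.022, 0], [0, 0.34, 0, 0.111, -0.002, -0.022, 0], [0, 0.34, 0, 0.111, -0.002, -0.022, 0]]

```text
clock: 14.37
position: [0.5346, -0.2222, 0.1186]
ee_rot: [-3.141, -0.337, -0.14]
force: [0.3, 0.6, 0.1]
opening: 0.0851
gripper_force: 0.0
```

Run:
```python
from h import *
s=ctrl.state();print(s["position"],s["ee_rot"],s["opening"],s["clock"])
a=ctrl.capture("wrist")
for q in ctrl.masks_of("wrist","slab_center")[:2]:
    cn=max(cv2.findContours(q["region"].astype(np.uint8),0,1)[0],key=len)[:,0].astype(np.float32)
    print(q["conf"],q["uv"],cv2.boxPoints(cv2.minAreaRect(cn)))
# predicted slab corners in model
u=np.array([.99,-.1425,0]);v=np.array([.1425,.99,0]);c=np.array([.4848,-.2175,0]);z=np.array([0,0,1])
U=np.cos(.34)*u+np.sin(.34)*z;N=-np.sin(.34)*u+np.cos(.34)*z
ctr=c+.03*z+.01*N
for sx in(-.08,.08):
  for sy in(-.028,.028): print(sx,sy,proj("wrist",ctr+sx*U+sy*v+.006*N),proj("side",ctr+sx*U+sy*v+.006*N))
b=ctrl.capture("side")
save(np.hstack([a,cv2.resize(b[125:195,230:314],(461,384),interpolation=2)])[:, :973][:,150:950],"g1")
```

```text
[ 0.5346 -0.2222  0.1186] [-3.1409 -0.3369 -0.1403] 0.08514477747392026 14.3667
0.91 [258.7, 254.3] [[223. 187.]
 [292. 187.]
 [292. 321.]
 [223. 321.]]
0.71 [92.8, 375.1] [[ 75. 353.]
 [108. 353.]
 [108. 383.]
 [ 75. 383.]]
-0.08 -0.028 [np.float64(287.4), np.float64(354.9)] [np.float64(299.2), np.float64(174.5)]
-0.08 0.028 [np.float64(228.2), np.float64(354.7)] [np.float64(293.0), np.float64(180.2)]
0.08 -0.028 [np.float64(294.1), np.float64(192.5)] [np.float64(267.6), np.float64(154.1)]
0.08 0.028 [np.float64(223.6), np.float64(192.3)] [np.float64(260.8), np.float64(159.2)]
```

View pics/g1.png

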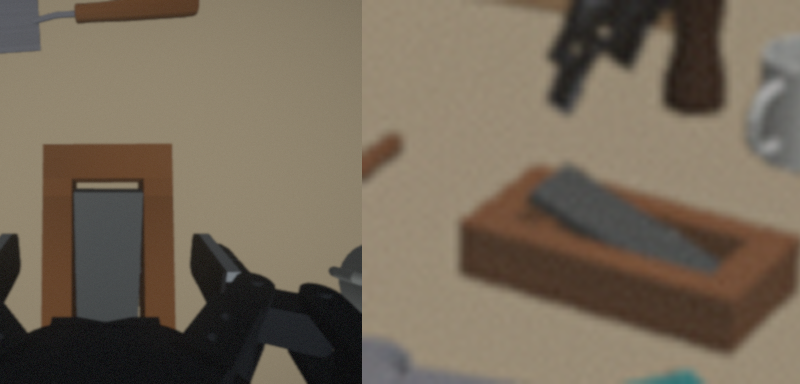

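The wrist view shows the slab's raised far edge at image (108,192), matching the model's predicted row 192. The side view shows the far end tipped up. The open fingertips are about 39 mm behind the reported TCP, consistent with 26 mm when shut.

Run:
```python
from h import *
s=ctrl.state();print(s["position"],s["ee_rot"])
delta([.5562-.0066,-.2278+.001,.030+.0189],[np.pi,-.34,-.142])
delta([.5562,-.2278,.030],[np.pi,-.34,-.142])
```

```text
[ 0.5353 -0.2224  0.1193] [-3.1414 -0.3387 -0.1401]
delta [-0.0008  0.0013  0.0018] [-0.0094  0.0023  0.0713]
delta [-0.0008  0.0013  0.0018] [-0.0094  0.0024  0.0913]
```

Request:
arm_command:
  commands:
    - [[0, 0, 0.002, -0.009, 0.002, 0.02, 0], [0, 0, 0.002, -0.009, 0.002, 0.045, 0], [0, 0, 0.002, -0.009, 0.002, 0.065, 0], [0, 0, 0.002, -0.009, 0.002, 0.078, 0], [0, 0, 0.002, -0.009, 0.002, 0.086, 0], [0, 0, 0.002, -0.009, 0.002, 0.091, 0], [0, 0, 0.002, -0.009, 0.002, 0.091, 0], [0, 0, 0.002, -0.009, 0.002, 0.091, 0]]

```text
clock: 15.18
position: [0.5572, -0.2277, 0.0312]
ee_rot: [-3.141, -0.34, -0.142]
force: [-0.1, 0.5, 0.2]
opening: 0.0854
gripper_force: 0.0
```

Run:
```python
from h import *
s=ctrl.state();print(s["position"],s["ee_rot"],s["force"])
delta([.5562,-.2278,.030],[np.pi,-.34,-.142])
```

```text
[ 0.5572 -0.2277  0.0312] [-3.1411 -0.3403 -0.1422] [-0.0701  0.4858  0.1849]
delta [-0.0005 -0.0003 -0.0002] [-0.0014  0.0002  0.0008]
```

Request:
arm_command:
  commands:
    - [[0, 0, 0, -0.001, 0, 0, 0.2], [0, 0, 0, -0.001, 0, 0, 0.3], [0, 0, 0, -0.001, 0, 0, 0.4], [0, 0, 0, -0.001, 0, 0, 1], [0, 0, 0, -0.001, 0, 0, 1], [0, 0, 0, -0.001, 0, 0, 1], [0, 0, 0, -0.001, 0, 0, 1]]
  force: 70

```text
clock: 15.77
position: [0.5565, -0.2277, 0.0313]
ee_rot: [-3.141, -0.341, -0.142]
force: [-2.7, 1.1, 5.3]
opening: 0.0539
gripper_force: 73.8
```

Gripped, opening 54 mm. I lift straight up slowly.

Request:
arm_command:
  commands:
    - [[0, 0, 0, 0.0007, 0, -0.002, 1], [0, 0, 0, 0.002, 0, -0.0057, 1], [0, 0, 0, 0.004, 0, -0.0113, 1], [0, 0, 0, 0.0067, 0, -0.019, 1], [0, 0, 0, 0.01, 0, -0.0283, 1], [0, 0, 0, 0.0133, 0, -0.0377, 1], [0, 0, 0, 0.02, 0, -0.0566, 1], [0, 0, 0, 0.0267, 0, -0.0754, 1], [0, 0, 0, 0.0333, 0, -0.0943, 1], [0, 0, 0, 0.0333, 0, -0.0943, 1]]

```text
clock: 16.6
position: [0.5591, -0.2296, 0.137]
ee_rot: [3.138, -0.349, -0.141]
force: [0.9, -0.6, -3.2]
opening: 0.0535
gripper_force: 74.3
```

Run:
```python
from h import *
s=ctrl.state();print(s["position"],s["ee_rot"],s["force"],s["torque"],s["opening"])
a=ctrl.capture("wrist")
for q in ctrl.masks_of("wrist","slab_center")[:1]:
    cn=max(cv2.findContours(q["region"].astype(np.uint8),0,1)[0],key=len)[:,0].astype(np.float32)
    print(q["conf"],q["uv"],cv2.boxPoints(cv2.minAreaRect(cn)))
b=ctrl.capture("side")
save(np.hstack([a[:,100:400],cv2.resize(b[90:190,225:355],(499,384),interpolation=2)]),"g2")
r=ctrl.capture("top")
delta([.535-.07,.217,.13],[np.pi,-.2,.015])
```

```text
[ 0.5591 -0.2296  0.137 ] [ 3.1378 -0.3487 -0.1409] [ 0.8809 -0.5683 -3.2397] [-0.0311  0.0116 -0.0192] 0.053539166518593584
0.92 [256.8, 269.9] [[199. 218.]
 [310. 218.]
 [310. 320.]
 [199. 320.]]
delta [ 0.0403 -0.138  -0.1519] [-0.1433 -0.4267 -0.0508]
```

View pics/g2.png

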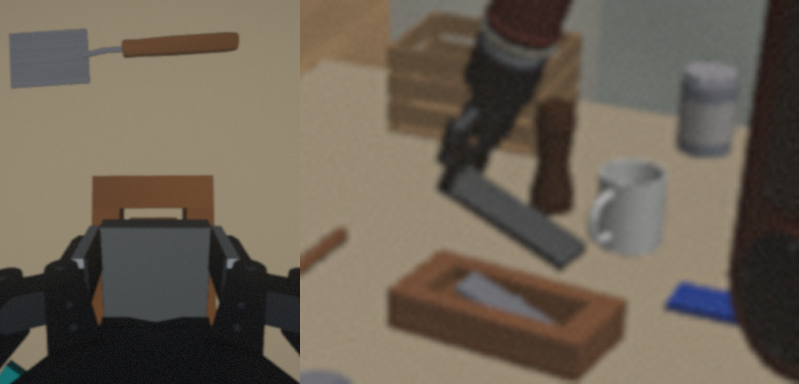

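The slab is lifted cleanly, in line with the gripper, and the well is empty (side view, slab at (515,215)). Now I carry it to the griddle.

Run:
```python
from h import *
delta([.601,.2185,.12],[np.pi,0,.015])
for c in("top","side"):
  for r in ctrl.landmark_of(c,"griddle_mid")[:2]:print(c,r["conf"],r["uv"],ray(c,r["uv"],.02))
```

```text
delta [ 0.025  -0.3376 -0.1558] [-0.0199 -0.4474  0.0033]
top 0.87 [179.0, 178.4] [0.5339 0.2173 0.02  ]
side 0.55 [217.9, 224.6] [0.5426 0.2204 0.02  ]
```

Request:
arm_command:
  commands:
    - [[0.0025, -0.034, -0.016, 0, -0.02, 0, 1], [0.005, -0.068, -0.031, -0.001, -0.05, 0, 1], [0.0075, -0.1, -0.047, -0.003, -0.085, 0, 1], [0.01, -0.135, -0.062, -0.005, -0.12, 0.001, 1], [0.0125, -0.17, -0.078, -0.008, -0.155, 0.001, 1], [0.015, -0.2, -0.093, -0.01, -0.19, 0.002, 1], [0.0175, -0.236, -0.11, -0.012, -0.225, 0.002, 1], [0.02, -0.27, -0.125, -0.014, -0.26, 0.003, 1], [0.0225, -0.304, -0.14, -0.016, -0.295, 0.003, 1], [0.025, -0.338, -0.156, -0.016, -0.33, 0.003, 1]]

```text
clock: 17.73
position: [0.5878, 0.103, 0.1208]
ee_rot: [3.14, 0.003, 0.016]
force: [1.3, 0.4, -3.2]
opening: 0.054
gripper_force: 74.4
```

Run:
```python
from h import *
print(ctrl.state()["position"])
delta([.601,.2185,.12],[np.pi,0,.015])
```

```text
[0.5878 0.103  0.1208]
delta [0.0013 0.0026 0.0011] [ 0.0151 -0.1153  0.0006]
```

Request:
arm_command:
  commands:
    - [[0, 0, 0, 0.004, -0.03, 0, 1], [0, 0, 0, 0.008, -0.06, 0, 1], [0, 0, 0, 0.012, -0.085, 0.01, 1], [0, 0, 0, 0.014, -0.105, 0.02, 1], [0, 0, 0, 0.014, -0.114, 0.03, 1], [0, 0, 0, 0.014, -0.114, 0.04, 1], [0, 0, 0, 0.014, -0.114, 0.04, 1], [0, 0, 0, 0.014, -0.114, 0.04, 1]]

```text
clock: 18.4
position: [0.6, 0.2138, 0.0806]
ee_rot: [3.139, 0.002, 0.014]
force: [0.2, -0.6, -2.5]
opening: 0.0541
gripper_force: 74.4
```

Run:
```python
from h import *
s=ctrl.state();print(s["position"],s["ee_rot"],s["clock"])
a=ctrl.capture("wrist");b=ctrl.capture("side");cv2.imwrite("pics/a.png",a[:,:,::-1])
save(np.hstack([a[:,90:420],cv2.resize(b[150:280,150:305],(458,384),interpolation=2)]),"g3")
for r in ctrl.landmark_of("side","slab_center")[:2]:print(r["conf"],r["uv"])
print("pred",proj("side",s["position"]+np.array([-.068,-.001,.034])))
print("ends",[proj("side",s["position"]+np.array([x,y,.040])) for x in(-.148,.012) for y in (-.028,.028)])
# griddle ridge direction from wrist lines
g=cv2.cvtColor(a,cv2.COLOR_RGB2GRAY)
for l in cv2.createLineSegmentDetector().detect(g)[0][:,0]:
    p=ray("wrist",l[:2],.02);q=ray("wrist",l[2:],.02);d=q-p
    if np.hypot(*d[:2])>.06: print(l.round(),p[:2],q[:2],round(np.degrees(np.arctan2(d[1],d[0]))%180,1))
```

```text
[0.6    0.2138 0.0806] [3.1391 0.0019 0.0144] 18.4
0.94 [288.4, 203.3]
0.86 [218.9, 200.1]
pred [np.float64(221.0), np.float64(200.7)]
ends [[np.float64(246.4), np.float64(200.4)], [np.float64(239.3), np.float64(208.9)], [np.float64(203.4), np.float64(190.2)], [np.float64(195.3), np.float64(198.2)]]
[408. 266. 466. 306.] [0.535 0.076] [0.493  0.0152] 55.3
[132. 328.  87. 383.] [0.4646 0.331 ] [0.396  0.3839] 142.4
[467. 309. 511. 340.] [0.4907 0.0129] [ 0.4552 -0.0368] 54.5
[ -0. 339.  89. 274.] [0.4493 0.4614] [0.523  0.3641] 127.2
[423. 383. 378. 328.] [0.4004 0.0401] [0.4673 0.0948] 39.3
[204.  80. 296.  80.] [0.6898 0.2542] [0.6907 0.1853] 90.8
[474. 297. 485. 222.] [0.5036 0.0098] [0.5783 0.0167] 5.3
[203. 219. 307. 219.] [0.5778 0.259 ] [0.5789 0.1699] 90.7
[146. 134. 159. 256.] [0.6485 0.3015] [0.5421 0.2999] 0.9
[154. 258. 141. 134.] [0.5394 0.3042] [0.6486 0.306 ] 0.9
[344. 244. 354. 134.] [0.5553 0.1355] [0.6507 0.1367] 0.7
[360. 134. 348. 250.] [0.651  0.1324] [0.5495 0.1312] 0.7
[341. 126. 263. 126.] [0.6573 0.1482] [0.6564 0.2091] 90.8
[209. 123. 292. 123.] [0.6579 0.2513] [0.6589 0.1866] 90.9
[488. 225. 475. 312.] [0.5749 0.0126] [0.4868 0.005 ] 4.9
[174. 234. 166. 141.] [0.5628 0.2853] [0.6439 0.2864] 0.8
[335. 141. 328. 232.] [0.6457 0.1516] [0.5669 0.1505] 0.7
[169. 141. 177. 232.] [0.6439 0.2836] [0.5652 0.2823] 0.9
[193. 223. 188. 141.] [0.5736 0.268 ] [0.6441 0.2689] 0.8
[325. 228. 332. 141.] [0.5705 0.1534] [0.6457 0.1543] 0.7
[308. 227. 202. 227.] [0.571  0.1683] [0.5701 0.2603] 90.6
[368. 127. 355. 258.] [0.6568 0.1263] [0.5421 0.1249] 0.7
[191. 141. 196. 223.] [0.6441 0.2664] [0.5736 0.2652] 0.9
[313. 141. 309. 218.] [0.6455 0.1691] [0.5796 0.168 ] 0.9
[306. 216. 310. 141.] [0.5818 0.1707] [0.6455 0.1717] 0.8
[147. 261. 132. 127.] [0.537  0.3103] [0.6542 0.3123] 1.0
[213. 214. 210. 143.] [0.5818 0.2506] [0.6424 0.2514] 0.8
[213. 141. 216. 214.] [0.6444 0.249 ] [0.5819 0.2481] 0.9
```

View pics/g3.png

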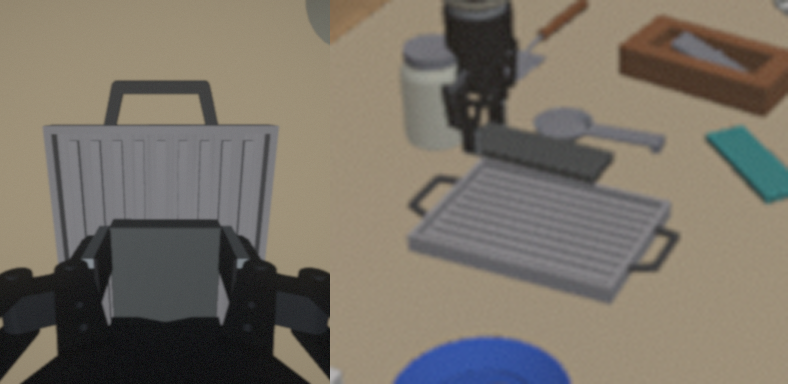

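The wrist view shows the ridges at 0.8°, parallel to the slab, with ridge symmetry at y = 0.2185. The slab end at (165,225) puts its centre 67 mm behind the TCP. It needs only a 5 mm lateral shift before I lower it.

Request:
arm_command:
  commands:
    - [[0, 0, 0, 0, -0.003, 0.008, 1], [0, 0, 0, 0, -0.005, 0.02, 1], [0, 0, 0, 0, -0.005, 0.035, 1], [0, 0, 0, 0, -0.005, 0.05, 1], [0, 0, 0, 0, -0.005, 0.062, 1], [0, 0, 0, 0, -0.005, 0.07, 1], [0, 0, 0, 0, -0.005, 0.075, 1], [0, 0, 0, 0, -0.005, 0.076, 1], [0, 0, 0, 0, -0.005, 0.076, 1]]

```text
clock: 19.3
position: [0.6012, 0.2202, 0.0062]
ee_rot: [3.14, -0.001, 0.015]
force: [-0.5, -0.5, -2.6]
opening: 0.0541
gripper_force: 74.4
```

Request:
arm_command:
  commands:
    - [[0, 0, 0, 0, 0, 0.001, 1], [0, 0, 0, 0, 0, 0.002, 1], [0, 0, 0, 0, 0, 0.003, 1], [0, 0, 0, 0, 0, 0.004, 1], [0, 0, 0, 0, 0, 0.004, 1]]

```text
clock: 19.72
position: [0.6012, 0.2202, 0.0024]
ee_rot: [3.14, -0.001, 0.015]
force: [-0.7, -0.1, -2.5]
opening: 0.0541
gripper_force: 74.4
```

Request:
arm_command:
  commands:
    - [[0, 0, 0, -0.001, 0.0015, 0.001, 1], [0, 0, 0, -0.001, 0.0015, 0.002, 1], [0, 0, 0, -0.001, 0.0015, 0.003, 1], [0, 0, 0, -0.001, 0.0015, 0.004, 1], [0, 0, 0, -0.001, 0.0015, 0.004, 1]]

```text
clock: 20.13
position: [0.6, 0.2186, -0.002]
ee_rot: [3.14, -0.001, 0.015]
force: [-0.2, -1.4, -2.5]
opening: 0.0533
gripper_force: 74.4
```

Request:
arm_command:
  commands:
    - [[0, 0, 0, 0, 0, 0.001, 1], [0, 0, 0, 0, 0, 0.002, 1], [0, 0, 0, 0, 0, 0.002, 1]]

```text
clock: 20.38
position: [0.6001, 0.2187, -0.0039]
ee_rot: [3.14, -0.001, 0.015]
force: [-0.5, 0.1, -2.1]
opening: 0.0538
gripper_force: 74.4
```

Request:
arm_command:
  commands:
    - [[0, 0, 0, 0, 0, 0.001, 1], [0, 0, 0, 0, 0, 0.002, 1], [0, 0, 0, 0, 0, 0.002, 1]]

```text
clock: 20.63
position: [0.6003, 0.2187, -0.0057]
ee_rot: [3.14, -0.001, 0.015]
force: [-0.6, -0.2, -1.0]
opening: 0.0535
gripper_force: 74.6
```

Request:
arm_command:
  commands:
    - [[0, 0, 0, 0, 0, 0.001, 1], [0, 0, 0, 0, 0, 0.001, 1]]

```text
clock: 20.8
position: [0.6004, 0.2187, -0.0059]
ee_rot: [3.14, -0.001, 0.015]
force: [-3.2, -1.2, 3.8]
opening: 0.054
gripper_force: 75.1
```

Request:
arm_command:
  commands:
    - [[0, 0, 0, 0, 0, 0.001, 1], [0, 0, 0, 0, 0, 0.001, 1]]

```text
clock: 20.97
position: [0.6003, 0.2188, -0.0059]
ee_rot: [3.14, -0.001, 0.015]
force: [-6.0, -1.2, 10.2]
opening: 0.0537
gripper_force: 75.9
```

Request:
arm_command:
  commands:
    - [[0, 0, 0, 0, 0, 0.001, 1], [0, 0, 0, 0, 0, 0.001, 1]]

```text
clock: 21.13
position: [0.6004, 0.2188, -0.006]
ee_rot: [3.14, -0.001, 0.015]
force: [-8.9, -2.8, 15.7]
opening: 0.0535
gripper_force: 76.6
```

The slab is seated. I ease off the load and open.

Request:
arm_command:
  commands:
    - [[0, 0, 0, 0, 0, -0.0015, 1], [0, 0, 0, 0, 0, -0.0022, 1], [0, 0, 0, 0, 0, -0.0022, 1]]
  force: 20

```text
clock: 21.38
position: [0.6005, 0.2188, -0.0059]
ee_rot: [3.141, -0.002, 0.015]
force: [-2.1, -0.4, 4.8]
opening: 0.0537
gripper_force: 75.3
```

Request:
arm_command:
  commands:
    - [[0, 0, 0, 0, 0, 0, 0.33], [0, 0, 0, 0, 0, 0, 0.3], [0, 0, 0, 0, 0, 0, 0.25], [0, 0, 0, 0, 0, 0, 0.15], [0, 0, 0, 0, 0, 0, 0], [0, 0, 0, 0, 0, 0, 0], [0, 0, 0, 0, 0, 0, 0]]

```text
clock: 21.97
position: [0.6002, 0.2187, -0.0065]
ee_rot: [3.14, -0.001, 0.015]
force: [-0.5, -0.3, 0.4]
opening: 0.0857
gripper_force: 0.0
```

Request:
arm_command:
  commands:
    - [[0, 0, 0, 0, 0, -0.004, 0], [0, 0, 0, 0, 0, -0.015, 0], [0, 0, 0, 0, 0, -0.04, 0], [0, 0, 0, 0, 0, -0.08, 0], [0, 0, 0, 0, 0, -0.12, 0], [0, 0, 0, 0, 0, -0.16, 0], [0, 0, 0, 0, 0, -0.2, 0], [0, 0, 0, 0, 0, -0.2, 0], [0, 0, 0, 0, 0, -0.2, 0]]

```text
clock: 22.72
position: [0.6025, 0.2196, 0.1992]
ee_rot: [-3.141, -0.01, 0.015]
force: [-0.9, -0.7, 0.2]
opening: 0.0856
gripper_force: 0.0
```

Run:
```python
from h import *
s=ctrl.state();print(s["position"],s["force"],s["clock"],s["opening"])
for c in("wrist","side"):
  ctrl.capture(c)
  for r in ctrl.masks_of(c,"slab_center")[:3]:
    cn=max(cv2.findContours(r["region"].astype(np.uint8),0,1)[0],key=len)[:,0]
    P=np.array([ray(c,p,.032)[:2] for p in cn],np.float32)
    print(c,round(r["conf"],2),r["uv"],cv2.minAreaRect(P))
  for r in ctrl.landmark_of(c,"griddle_mid")[:1]:print(r["conf"],ray(c,r["uv"],.02))
```

```text
[0.6025 0.2196 0.1992] [-0.8732 -0.7411  0.1584] 22.7167 0.08561369330587551
wrist 0.92 [257.6, 220.7] ((0.5322151184082031, 0.21907538175582886), (0.15807321667671204, 0.05595266446471214), 0.6866119503974915)
wrist 0.52 [422.7, 346.2] ((0.3452640473842621, -0.013016436249017715), (0.012288782745599747, 0.015873175114393234), 87.63233184814453)
side 0.84 [294.5, 204.8] ((0.34268060326576233, 0.014555804431438446), (0.06232953071594238, 0.1686156541109085), 47.341468811035156)
side 0.67 [220.8, 222.9] ((0.5298309326171875, 0.22318902611732483), (0.16548311710357666, 0.06965775787830353), 1.1359020471572876)
side 0.52 [340.2, 170.5] ((0.25206661224365234, -0.3165946900844574), (0.07817573845386505, 0.1583162397146225), 89.09314727783203)
0.83 [0.5403 0.2258 0.02  ]
```

The slab measures 158 × 56 mm at (0.532, 0.219) with yaw 0.7°. It lies flat in the middle of the griddle, and the gripper is well clear.

```bash
python3 -c "
from cell import ctrl
print(ctrl.hand_in())"
```

```text
the job is handed in; nothing more can be done
None
```

The slab is out of the board and lies on the griddle ridges, within a few millimetres of the middle and lengthwise along them; the gripper has let go and the job is handed in (about 23 s of the 67 s used).

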